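# Hook out the key tray

### The arm

A 6-joint arm with a two-finger parallel gripper is mounted at the origin on the work surface. World frame = base frame: x ahead of the robot, y to its left, z up, the work surface at z = 0. Lengths are in m, angles in degrees, forces in N, time in s.
With the tool pointing down it reaches from about 0.325 to 0.775 m from the base axis. Payload 5.5 kg.
Tool frame: the origin (TCP) lies midway between the tips of the shut fingers; the grasp point (between the pads) lies 19 mm behind it; z points along the fingers, y is the line along which they close (so a half turn about z gives the same grasp; the last joint's range is limited). The gripper opens to 85 mm and grips with 20 to 120 N. Pads are 22 mm wide; open, the fingers measure 114 mm over their backs; the gripper's body (76 mm by 85 mm) begins 54 mm behind the grasp point. The pads swing forward as they close: fully open they stand 13 mm farther back than shut.
Start: joints at [61.037, 5.22, 70.514, -0, 104.267, -3.249], TCP at [0.26, 0.541, 0.231] pointing down, gripper open.
Joint ranges: [-164.24, 164.24], [-49.07, 125.15], [9.68, 141.18], [-86.29, 266.29], [3.28, 154.24], [-151.56, 151.56]. Speed limits (degrees/s): [147.25, 147.25, 172.46, 180, 180, 180].

### API

Orientations are given as a 3x3 rotation matrix whose columns are the frame's x, y, z axes.
In Python, from plant import manip gives the robot as it stands.
- The arm moves only by the tool drive_tool, never from a script. Its argument "moves" is a list of rows, each an object of numbers: "tx", "ty", "tz": the shift along the tool's x, y, z in mm; "spin": the turn about the tool's z in degrees. A call has 1 to 10 rows; each row is the pose to reach, as a shift and turn from the pose commanded when the call began, along the tool's axes at that moment; what a row does not reach only later rows make up. A row lasts 1/10 s, in which the tool goes at most 50 mm and 8.59 degrees, less where a joint would pass 70% of its speed; a pose out of reach is approached as far as the arm can. A call with a gripper value outside its range is refused whole. "grip" is the closure, from 0 (fully open) to 1 (shut), set as the call begins (left out, the last holds). The fingers move at their own pace and stop on an object; "newtons" is the grip in N (left out, the last holds). Time passes only in rows, so rows that repeat a pose let the fingers close. It gives the time, the measured TCP pose, the force, the opening and the grip force at its end, in the units of the state.
- manip.sense(): the state, without advancing time (a new reading comes with each control period).
- manip.grab_frame(name): name is "side" or "top" or "wrist"; returns a dict with "pixels" (420x560x3 uint8, red, green, blue), "fx", "fy", "cx", "cy" (pixels), "dist" ([k1, k2, p1, p2, k3] as OpenCV has them; the pictures are not rectified), "origin" and "attitude" of the camera in the world; the wrist camera has in their place "T_tool_cam" (4x4, takes a point from camera to tool coordinates, whose origin is the TCP and whose axes are the flange's). Camera axes: x right, y up, looking along -z (the intrinsics and any distortion apply to the point x, -y, -z); pixel columns grow to the right and rows downward; lengths in m; the calibration is good to about 2 mm. A picture is of the moment at which its call begins: read the wrist's pose just before it. There is no depth.
- manip.hand_in(): hands the job in; it is judged then, once.
The state is a dict: "time": time; "joints": joint angles; "joint_velocities": joint speeds; "joint_efforts": joint torques, N m; "ee_pos": TCP position; "tcp_rot": TCP orientation; "ft_force": force on the tool from outside, world axes, zero at the start; "moment": the same for the moment, N m; "finger_gap": finger opening in m; "gripper_force": force on a finger pad.
Only numpy, scipy, OpenCV 4.12 (cv2) and the standard library are available. Lean on these libraries where they do the work, as an engineer would, in place of code of your own. Each camera call takes 0.05 s, during which the arm holds its last target. There are 200 camera calls.

### The job

Take the hook from its cradle, drop its prong into the ring of the key tray, and draw the tray out gently until you feel its back press on the soft stop hidden under the roof. Unhook without pushing the tray back in (leave it out, resting against the stop, with keys and fob still in it), and lay the hook back in its cradle as it was. Touch the tray only with the hook, never yank it (no more than 18 N), and leave the other things on the shelf alone.

Things in the scene. Friction and masses are not known exactly. Their poses are not given: they have to be found in the camera images.
- housing: fixed plywood housing, 212 mm long, 136 wide, 117 high, open at its front mouth. Origin on the shelf (z = 0) at the middle of the mouth; +x inward, z up; inside width 116. A slot in its roof over the mouth (44 wide, 70 deep) shows the tray's ring from above. Draw the tray straight out along -x. An out-of-sight stop under the roof meets the tray's tall back wall after 31 to 88 mm of travel
- roof: its roof: origin and axes as the housing, underside z = 105 mm, top 117. Under it hangs the soft stop, a rubber pad from z = 46 up; its x is not told, differing by up to 45. Spring 1.2 N/mm, 12 mm of give, then hard. Press it with 4 N or more for 0.3 s (6 to 8 N above the drag). Eased off, the tray springs back about 5 mm, then friction holds it on the pad
- tray: loose grey plastic tray in the housing, open on top, 120 mm long (x), 110 wide, walls 5 thick and 40 high, back wall 58 high; 0.6 to 0.9 kg with contents, drags with 1.5 to 5 N. Origin: centre of its underside; axes as the housing's. It starts with its ring 43 to 55 inside the mouth, 3 play to each side wall. The force of the hook on it must stay under 18 N
- eye (a point): centre of the tray's flat steel pull ring, which lies level in front of the tray's front wall: 34 mm above the shelf, clear hole 17, bar 6 thick (z 31 to 37), 73 in front of the tray's origin. Axes as the tray's
- hook: loose hook tool, 0.13 kg, balanced about 10 mm in front of the handle's middle. Wooden handle 96 long (x), 22 wide (y), 26 high (z), origin at its middle; steel shaft, 7 in diameter, runs along +x at mid height to x = 150, then bends down into a prong. In the cradle its origin is 45 above the shelf, prong down
- prong_tip (a point): lowest point of the hook's prong: x = 147, y = 0, z = -32 from the hook's origin; axes as the hook's. The prong is 7 in diameter and leans 3 back towards the handle at its tip, upper end at x = 150
- cradle: fixed plywood tool rest, base 150 by 56 by 8 mm; z up, +x the way the hook points. Origin on the shelf under the middle of the resting handle. Two notched posts 12 thick: at x = -40 (notch floor z = 32, 36 wide, cheeks to z = 50) for the handle's rear, at x = 85 (floor z = 41.5, 24 wide, cheeks to z = 55.5) for the shaft; free between them for the fingers
- key_a: brass-plated key, 56 long, 4 thick, lying in the tray; origin at its underside
- key_b: brass-plated key, 50 long, 4 thick, lying in the tray; origin at its underside
- fob: black plastic scooter fob, 50 by 30 by 12, lying in the tray; origin at its underside
- stand: loose blue silicone phone stand, 85 by 70, 87 high, origin at its underside; stands on the side where the cradle is not; leave alone
- cap: loose steel bottle cap, 31 across, 6.5 high; leave alone
- padlock: loose brass padlock lying flat, 42 by 46 body with shackle, 20 high; leave alone
- torch: loose black pocket torch lying down, 117 long, 32 high; leave alone
Mind the look-alikes: they are no part of the job. Several things have the shape of the hook; the one meant has the colours described above.

How it is judged (in metres and radians):
On the way, in this order (a step that is already met when the one before it is completed fails the run):
1. the prong is down through the tray's ring (x of prong_tip in the frame of eye between -0.013 and 0.013 m and y of prong_tip in the frame of eye between -0.013 and 0.013 m and z of prong_tip in the frame of eye below -0.004 m), for 0.1 s.
2. with the prong in the ring, the tray is drawn against the hidden stop (4 N or more on the pad) (all of step 1 and contact force between tray and roof above 4 N), for 0.3 s.
At the end, for the whole second after the job is handed in: Tray drawn out at least 28 mm, flat, at rest, its back still touching the soft stop (over 0.2 N), keys and fob in it; hook at rest in its cradle: level and aligned within 0.15 rad, middle within 20 mm along, 12 mm across, 40 to 50 mm above the shelf (x of hook in the frame of cradle between -0.02 and 0.02 m and y of hook in the frame of cradle between -0.012 and 0.012 m and z of hook in the frame of cradle between 0.04 and 0.05 m and angle between the x axis of hook and the x axis of cradle, either way round below 0.15 rad and angle between hook's own z axis and vertical below 0.15 rad and linear speed of each of hook, tray below 0.02 m/s and contact force between tray and roof above 0.2 N and x of tray in the frame of housing below 0.088 m and angle between tray's own z axis and vertical below 0.1 rad and x of key_a in the frame of tray between -0.06 and 0.06 m and y of key_a in the frame of tray between -0.055 and 0.055 m and z of key_a in the frame of tray between -0.002 and 0.04 m and x of key_b in the frame of tray between -0.06 and 0.06 m and y of key_b in the frame of tray between -0.055 and 0.055 m and z of key_b in the frame of tray between -0.002 and 0.04 m and x of fob in the frame of tray between -0.06 and 0.06 m and y of fob in the frame of tray between -0.055 and 0.055 m and z of fob in the frame of tray between -0.002 and 0.04 m).
It fails at once if the hook bears on the tray with more than 18 N (contact force between hook and tray above 18 N).
It fails at once if the robot itself touches the tray or its contents (contact force between any of the arm, the fingers and tray above 0.5 N or contact force between any of the arm, the fingers and key_a above 0.5 N or contact force between any of the arm, the fingers and key_b above 0.5 N or contact force between any of the arm, the fingers and fob above 0.5 N).
It fails at once if a bystander is moved by more than 25 mm (distance of any of stand, cap, padlock, torch from where it was at the start of the episode above 0.025 m).
It also fails if it takes over 72 s, if anything falls off the work surface, if the arm or the gripper's body presses on something with over 40 N, if the wrist force passes 120 N, or if a joint passes its speed limit or range.

## Working session

There is one attempt and no reset: what is moved stays moved. The work goes in short steps, Python scripts to look and compute and a tool call to move; the robot and the scene stay as the last step left them, time stands still between calls to the robot, and variables do not carry over. Pictures are saved under pics/ and viewed, at most 10 in all, crops included, and the job is handed in when it is done.

Besides the shell and the picture viewer there is one more tool, called as name([rows], argument=value, ...), one row to a line, values as JSON. drive_tool: Moves the arm, as the interface text tells. Its arguments: {"type":"object","properties":{"moves":{"type":"array","items":{"type":"object","properties":{"tx":{"type":"number"},"ty":{"type":"number"},"tz":{"type":"number"},"spin":{"type":"number"}}}},"grip":{"type":"number"},"newtons":{"type":"number"}},"required":["moves"]}

```bash
mkdir -p pics
cat > h.py <<'E'
import numpy as np, cv2, pickle
from plant import manip
def cam(name):
    s=manip.sense(); f=manip.grab_frame(name)
    K=np.array([[f['fx'],0,f['cx']],[0,f['fy'],f['cy']],[0,0,1.]]); d=np.array(f['dist'],float)
    if 'origin' in f: o=np.array(f['origin']); R=np.array(f['attitude'])
    else:
        T=np.array(f['T_tool_cam']); Rt=np.array(s['tcp_rot']); o=np.array(s['ee_pos'])+Rt@T[:3,3]; R=Rt@T[:3,:3]
    return dict(img=cv2.cvtColor(np.array(f['pixels']),cv2.COLOR_RGB2BGR),K=K,d=d,o=o,R=R)
def save(c,n): pickle.dump(c,open(n+'.pkl','wb'))
def load(n): return pickle.load(open(n+'.pkl','rb'))
def ray(c,px):
    u=cv2.undistortPoints(np.array([[px]],float),c['K'],c['d'])[0,0]
    v=c['R']@np.array([u[0],-u[1],-1.]); return c['o'],v/np.linalg.norm(v)
def atz(c,px,z):
    o,v=ray(c,px); return o+v*(z-o[2])/v[2]
def tri(obs):
    A=np.zeros((3,3)); b=np.zeros(3); L=[]
    for c,p in obs:
        o,v=ray(c,p); M=np.eye(3)-np.outer(v,v); A+=M; b+=M@o; L.append((o,M))
    x=np.linalg.solve(A,b); return x,[np.linalg.norm(M@(x-o))*1000 for o,M in L]
def proj(c,P):
    q=c['R'].T@(np.array(P)-c['o']); q=np.array([[q[0],-q[1],-q[2]]])
    return cv2.projectPoints(q,np.zeros(3),np.zeros(3),c['K'],c['d'])[0][0,0]
E
python3 - <<'E'
from h import *
import cv2
for n in ('side','top','wrist'):
    c=cam(n); save(c,n); cv2.imwrite(f'pics/{n}0.png',c['img']); print(n,c['o'].round(3),c['R'].round(2).tolist())
a=[cv2.imread(f'pics/{n}0.png') for n in('side','top')]
s=manip.sense(); print(s['ee_pos'],np.array(s['tcp_rot']).round(3).tolist(),s['ft_force'])
E
```

```text
side [ 0.196 -0.69   0.802] [[0.91, 0.28, -0.3], [-0.41, 0.6, -0.68], [-0.01, 0.75, 0.67]]
top [0.45  0.039 1.048] [[0.02, 1.0, -0.07], [-1.0, 0.02, -0.03], [-0.03, 0.07, 1.0]]
wrist [0.183 0.578 0.373] [[0.43, -0.85, -0.3], [0.9, 0.41, 0.14], [-0.0, -0.33, 0.94]]
[0.26022297 0.54039881 0.23040528] [[-0.901, 0.434, -0.001], [0.434, 0.901, -0.001], [0.0, -0.002, -1.0]] [ 0.26944646 -0.28853387 -0.53925207]
```

View pics/top0.png

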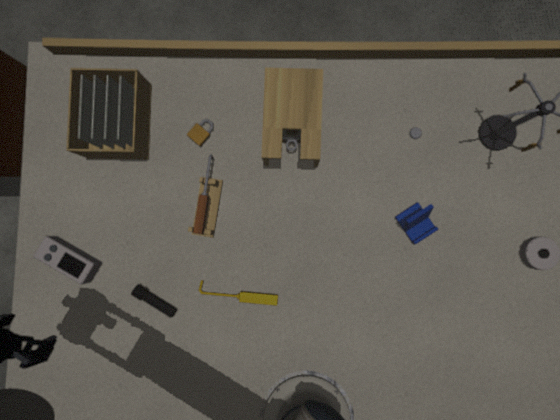

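View pics/side0.png

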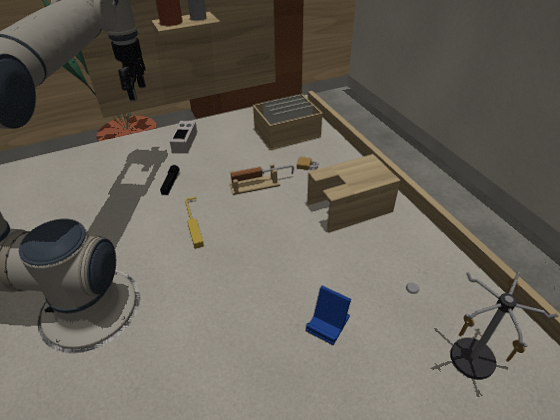

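The top view shows two hook-shaped things: the wooden-handled one in the plywood cradle at about (205,200), and a yellow one lying loose at (240,297). The wooden one with the steel shaft matches the description. The housing is at (292,115) with its ring at (291,147), and the padlock is at (200,132). Next I'll check close crops.

Run:
```python
import cv2
t=cv2.imread('pics/top0.png')[60:245,180:330]; s=cv2.imread('pics/side0.png')[140:235,220:405]
cv2.imwrite('pics/t1.png',cv2.resize(t[70:,:],None,fx=5,fy=5,interpolation=cv2.INTER_CUBIC))
cv2.imwrite('pics/s1.png',cv2.resize(s,None,fx=4,fy=4,interpolation=cv2.INTER_CUBIC))
```

```text
(no output)
```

View pics/t1.png

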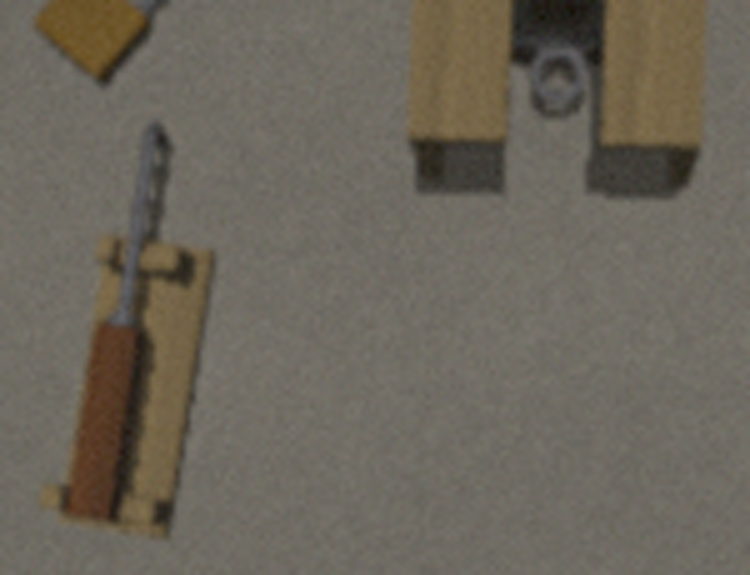

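View pics/s1.png

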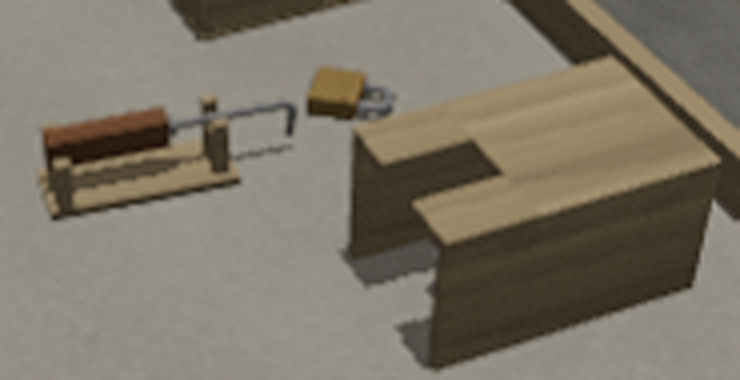

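Run:
```python
from h import *
t=load('top'); s=load('side')
T=lambda u,v:((u+.5)/5-.5+180,(v+.5)/5-.5+130); S=lambda u,v:((u+.5)/4-.5+220,(v+.5)/4-.5+140)
P=lambda n,x:print(n,np.round(np.array(x)*1000,1))
A={}
for n,u,v,z in [('rear',91,515,.058),('front',119,322,.058),('shafttip',153,127,.0485),('roofL',410,138,.117),('slotL',506,141,.117),('slotR',603,144,.117),('roofR',700,145,.117),('ring',557,82,.034),('postfrontL',100,240,.0555),('baseR_f',212,252,.008),('baseR_r',166,537,.008)]:
    A[n]=atz(t,T(u,v),z); P(n,A[n])
print('tri mm')
for n,a,b in [('roofL',(410,138),(358,130)),('roofR',(700,145),(440,243)),('slotL',(506,141),(383,163)),('slotR',(603,144),(413,205)),('bend',(153,127),(291,103)),('handle front top R',(138,325),(166,121)),('handle front top L',(100,320),(161,109)),('handle rear topL',(68,512),(43,130))]:
    x,e=tri([(t,T(*a)),(s,S(*b))]); P(n,x); print(np.round(e,1))
d=A['front']-A['rear']; print('handle len',np.linalg.norm(d),'yaw',np.degrees(np.arctan2(d[1],d[0])), 'mid',(A['front']+A['rear'])/2)
d=A['shafttip']-A['rear'];print('yaw2',np.degrees(np.arctan2(d[1],d[0])))
d=A['roofL']-A['roofR']; print('housing yaw',np.degrees(np.arctan2(-d[0],d[1])),np.linalg.norm(d))
```

```text
rear [451.7 270.6  58. ]
front [546.1 260.2  58. ]
shafttip [644.6 248.6  48.5]
roofL [628.  115.1 117. ]
slotL [627.3  70.7 117. ]
slotR [626.6  26.  117. ]
roofR [626.8 -18.6 117. ]
ring [673.5  48.5  34. ]
postfrontL [586.7 271.5  55.5]
baseR_f [588.  224.6   8. ]
baseR_r [441.3 243.6   8. ]
tri mm
roofL [630.4 114.7 113.5]
[1.8 1.8]
roofR [625.2 -17.9 116.3]
[1.8 1.8]
slotL [627.9  70.5 116.8]
[0.6 0.6]
slotR [627.4  25.9 113.7]
[0.2 0.2]
bend [645.4 249.7  43.4]
[0.2 0.2]
handle front top R [543.  251.7  57.1]
[2. 2.]
handle front top L [545.9 270.8  54.7]
[1.4 1.4]
handle rear topL [452.8 282.3  56.4]
[0.2 0.2]
handle len 0.0949790652923926 yaw -6.2955534368203345 mid [0.49890526 0.26543554 0.058     ]
yaw2 -6.521635808378299
housing yaw -0.5418107164540541 0.13361868282033515
```

Both views agree. The roof edge is at about 115 mm and the handle top at 55–58 mm. The hook's origin is at about (499, 265.5, 45) mm with yaw -6.5°. The mouth is at (627, 48.5), and the ring is at (673.5, 48.5), so it sits 46 mm inside. I'll move above the hook.

drive_tool([
  {"tx": -344,"ty": -141,"tz": 0,"spin": -19},
  {"tx": -344,"ty": -141,"tz": 0,"spin": -19},
  {"tx": -344,"ty": -141,"tz": 0,"spin": -19},
  {"tx": -344,"ty": -141,"tz": 0,"spin": -19},
  {"tx": -344,"ty": -141,"tz": 0,"spin": -19},
  {"tx": -344,"ty": -141,"tz": 0,"spin": -19},
  {"tx": -344,"ty": -141,"tz": 0,"spin": -19},
  {"tx": -344,"ty": -141,"tz": 0,"spin": -19},
  {"tx": -344,"ty": -141,"tz": 50,"spin": -19},
  {"tx": -344,"ty": -141,"tz": 90,"spin": -19},
], grip=0)

```text
time: 1.15
ee_pos: [0.5101, 0.2632, 0.1401]
tcp_rot: [[-0.993, 0.119, 0.001], [0.119, 0.993, 0.001], [-0.001, 0.001, -1.0]]
ft_force: [0.0, 0.7, -0.9]
finger_gap: 0.0856
gripper_force: 0.0
```

drive_tool([
  {"tx": 0,"ty": 0,"tz": 0,"spin": 0},
  {"tx": 0,"ty": 0,"tz": 0,"spin": 0},
  {"tx": 0,"ty": 0,"tz": 0,"spin": 0},
])

```text
time: 1.45
ee_pos: [0.5101, 0.2651, 0.1446]
tcp_rot: [[-0.993, 0.116, 0.004], [0.116, 0.993, 0.002], [-0.004, 0.002, -1.0]]
ft_force: [-0.6, 0.4, 0.4]
finger_gap: 0.0854
gripper_force: 0.0
```

Run:
```python
from h import *
s=manip.sense(); p=np.array(s['ee_pos']);R=np.array(s['tcp_rot']); print(s['time'],p,R.round(3).tolist(),s['ft_force'],s['joints'])
print('yaw y',np.degrees(np.arctan2(R[1,1],R[0,1])))
c=cam('wrist'); save(c,'w1'); cv2.imwrite('pics/w1.png',c['img'])
print(R.T@(np.array([.5089,.2643,.026])-p)*1000)
for P in ([.4512,.2709,.058],[.5467,.26,.058],[.648,.2486,.045]): print(proj(c,P).round())
```

```text
1.45 [0.5101425  0.26506962 0.144632  ] [[-0.993, 0.116, 0.004], [0.116, 0.993, 0.002], [-0.004, 0.002, -1.0]] [-0.58009419  0.40994902  0.35944273] [ 2.40665736e+01  1.11311258e+00  8.35366433e+01 -1.23239316e-03
  9.50893358e+01 -5.92449288e+01]
yaw y 83.31164995193828
[  1.60992713  -1.18315601 118.62418356]
[278. 139.]
[278. 255.]
[279. 339.]
```

View pics/w1.png

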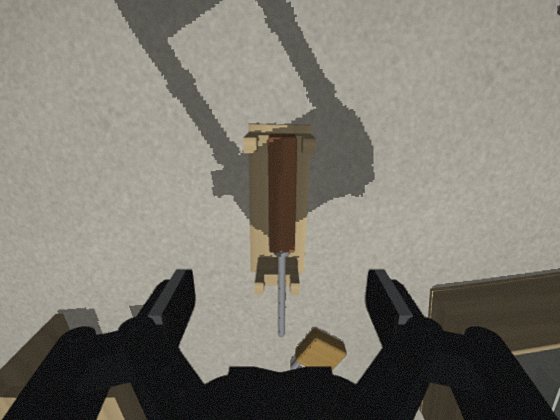

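The wrist view shows the brown handle in the cradle, from (286,136) to (283,251), between and parallel to the fingers. It lies 2–3 mm toward +y of the estimate. I'll descend.

drive_tool([
  {"tx": 1,"ty": 1,"tz": 40,"spin": 0},
  {"tx": 1,"ty": 1,"tz": 75,"spin": 0},
  {"tx": 1,"ty": 1,"tz": 100,"spin": 0},
  {"tx": 1,"ty": 1,"tz": 110,"spin": 0},
  {"tx": 1,"ty": 1,"tz": 114,"spin": 0},
  {"tx": 1,"ty": 1,"tz": 114,"spin": 0},
  {"tx": 1,"ty": 1,"tz": 114,"spin": 0},
])

```text
time: 2.2
ee_pos: [0.5095, 0.266, 0.0297]
tcp_rot: [[-0.993, 0.117, 0.003], [0.117, 0.993, 0.001], [-0.003, 0.002, -1.0]]
ft_force: [0.5, 0.1, -0.4]
finger_gap: 0.0855
gripper_force: 0.0
```

drive_tool([
  {"tx": 0,"ty": 0,"tz": 5,"spin": 0},
  {"tx": 0,"ty": 0,"tz": 5,"spin": 0},
])

```text
time: 2.4
ee_pos: [0.5083, 0.2655, 0.0225]
tcp_rot: [[-0.993, 0.117, 0.0], [0.117, 0.993, 0.0], [-0.0, 0.0, -1.0]]
ft_force: [-0.2, 0.0, 0.2]
finger_gap: 0.0856
gripper_force: 0.0
```

drive_tool([
  {"tx": 0,"ty": 0,"tz": 0},
  {"tx": 0,"ty": 0,"tz": 0},
  {"tx": 0,"ty": 0,"tz": 0},
  {"tx": 0,"ty": 0,"tz": 0},
  {"tx": 0,"ty": 0,"tz": 0},
  {"tx": 0,"ty": 0,"tz": 0},
  {"tx": 0,"ty": 0,"tz": 0},
  {"tx": 0,"ty": 0,"tz": 0},
], grip=1, newtons=60)

```text
invalid input at $.moves[0]: expected keys tx, ty, tz, spin
```

drive_tool([
  {"tx": 0,"ty": 0,"tz": 0,"spin": 0},
  {"tx": 0,"ty": 0,"tz": 0,"spin": 0},
  {"tx": 0,"ty": 0,"tz": 0,"spin": 0},
  {"tx": 0,"ty": 0,"tz": 0,"spin": 0},
  {"tx": 0,"ty": 0,"tz": 0,"spin": 0},
  {"tx": 0,"ty": 0,"tz": 0,"spin": 0},
  {"tx": 0,"ty": 0,"tz": 0,"spin": 0},
  {"tx": 0,"ty": 0,"tz": 0,"spin": 0},
], grip=1, newtons=60)

```text
time: 3.2
ee_pos: [0.5083, 0.2655, 0.0225]
tcp_rot: [[-0.993, 0.117, 0.0], [0.117, 0.993, 0.0], [-0.0, 0.0, -1.0]]
ft_force: [0.4, 0.5, 1.3]
finger_gap: 0.0214
gripper_force: 58.7
```

drive_tool([
  {"tx": 0,"ty": 0,"tz": -15,"spin": 0},
  {"tx": 0,"ty": 0,"tz": -40,"spin": 0},
  {"tx": 0,"ty": 0,"tz": -65,"spin": 0},
  {"tx": 30,"ty": -20,"tz": -70,"spin": 0},
  {"tx": 33,"ty": -65,"tz": -70,"spin": -3},
  {"tx": 33,"ty": -110,"tz": -70,"spin": -6},
  {"tx": 33,"ty": -155,"tz": -70,"spin": -6},
  {"tx": 33,"ty": -195,"tz": -70,"spin": -6},
  {"tx": 33,"ty": -215,"tz": -70,"spin": -6},
  {"tx": 33,"ty": -222,"tz": -70,"spin": -6},
])

```text
time: 4.2
ee_pos: [0.4493, 0.047, 0.0931]
tcp_rot: [[-1.0, 0.015, 0.001], [0.015, 1.0, -0.0], [-0.001, -0.0, -1.0]]
ft_force: [-0.8, 0.5, -0.7]
finger_gap: 0.0215
gripper_force: 59.0
```

drive_tool([
  {"tx": 0,"ty": 0,"tz": 0,"spin": 0},
  {"tx": 0,"ty": 0,"tz": 0,"spin": 0},
  {"tx": 0,"ty": 0,"tz": 0,"spin": 0},
])

```text
time: 4.5
ee_pos: [0.4496, 0.0498, 0.0923]
tcp_rot: [[-1.0, 0.011, -0.0], [0.011, 1.0, 0.0], [0.0, 0.0, -1.0]]
ft_force: [0.3, 0.1, -0.5]
finger_gap: 0.0215
gripper_force: 59.0
```

Run:
```python
from h import *
s=manip.sense(); p=np.array(s['ee_pos']);R=np.array(s['tcp_rot']); print(s['time'],p,R.round(3).tolist(),s['ft_force'],s['moment'],s['finger_gap'])
t=cam('top'); save(t,'t2'); d=cam('side'); save(d,'s2'); w=cam('wrist'); save(w,'w2')
a=cv2.resize(t['img'][125:225,250:330],(480,600),interpolation=cv2.INTER_CUBIC)
b=cv2.resize(d['img'][150:250,250:350],(320,320),interpolation=cv2.INTER_CUBIC)
w=cv2.resize(w['img'],(320,240)); 
out=np.zeros((600,800,3),np.uint8); out[:,:480]=a; out[:320,480:]=b; out[330:570,480:]=w
cv2.imwrite('pics/m2.png',out)
```

```text
4.5 [0.44956629 0.04983127 0.09233378] [[-1.0, 0.011, -0.0], [0.011, 1.0, 0.0], [0.0, 0.0, -1.0]] [ 0.32365415  0.12256752 -0.49694729] [-0.00890675  0.0018404  -0.04353143] 0.021459484310263222
```

View pics/m2.png

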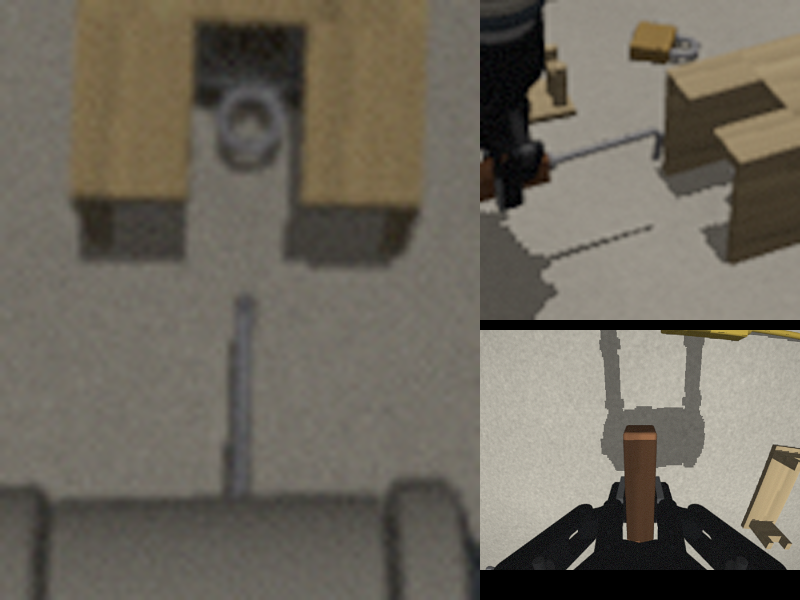

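The crop shows the shaft end at crop (245,298), just in front of the mouth, and the ring centre at (250,123). In the side view the hook is level with its prong down. I'll compute the remaining move.

Run:
```python
from h import *
t=load('t2'); s=load('s2'); p=np.array([.44957,.04983,.09233])
T=lambda u,v:((u+.5)/6-.5+250,(v+.5)/6-.5+125); S=lambda u,v:((u+.5)/3.2-.5+250,(v+.5)/3.2-.5+150)
e=atz(t,T(245,298),.1185); b=atz(t,T(238,490),.1185); r=atz(t,T(250,122.5),.037)
print('end',e,'base',b,'yaw',np.degrees(np.arctan2(*(e-b)[1::-1])),'ring',r)
print('bend tri',tri([(t,T(245,300)),(s,S(180,132))]))
print('slot mouth mid',atz(t,T(188,199),.117),atz(t,T(301,206),.117),'roof R',atz(t,T(420,206),.117),'L',atz(t,T(74,197),.117))
# ring by fit: also check the ring brightness centroid
```

```text
end [0.58926318 0.04779637 0.1185    ] base [0.51562385 0.04907725 0.1185    ] yaw -0.9964984684904998 ring [0.6753645 0.0478808 0.037    ]
bend tri (array([0.58930335, 0.04800861, 0.11046437]), [np.float64(0.41266153215517615), np.float64(0.4126615321552489)])
slot mouth mid [0.62744962 0.07042747 0.117     ] [0.62538488 0.02700331 0.117     ] roof R [ 0.6260458  -0.01853217  0.117     ] L [0.62755122 0.11430949 0.117     ]
```

drive_tool([
  {"tx": -20,"ty": 0,"tz": 0,"spin": 0},
  {"tx": -50,"ty": 0,"tz": 10,"spin": 0},
  {"tx": -75,"ty": 1,"tz": 20,"spin": 0},
  {"tx": -87,"ty": 1,"tz": 25,"spin": 0},
  {"tx": -90,"ty": 1,"tz": 30,"spin": 0},
  {"tx": -90,"ty": 1,"tz": 30,"spin": 0},
  {"tx": -90,"ty": 1,"tz": 30,"spin": 0},
  {"tx": -90,"ty": 1,"tz": 30,"spin": 0},
])

```text
time: 5.45
ee_pos: [0.5392, 0.0488, 0.0629]
tcp_rot: [[-1.0, 0.012, 0.001], [0.012, 1.0, 0.0], [-0.001, 0.0, -1.0]]
ft_force: [0.3, -0.8, -1.1]
finger_gap: 0.0212
gripper_force: 59.0
```

Run:
```python
from h import *
s=manip.sense(); print(s['time'],s['ee_pos'],s['ft_force'])
t=cam('top'); save(t,'t3'); d=cam('side'); save(d,'s3')
a=cv2.resize(t['img'][130:180,270:312],(504,600),interpolation=cv2.INTER_CUBIC)
b=cv2.resize(d['img'][160:234,300:370],(296,313),interpolation=cv2.INTER_CUBIC)
out=np.zeros((600,800,3),np.uint8); out[:,:504]=a; out[:313,504:]=b
cv2.imwrite('pics/m3.png',cv2.convertScaleAbs(out,alpha=1.5))
```

```text
5.45 [0.53923158 0.04883548 0.06289754] [ 0.2548518  -0.81195388 -1.11440755]
```

View pics/m3.png

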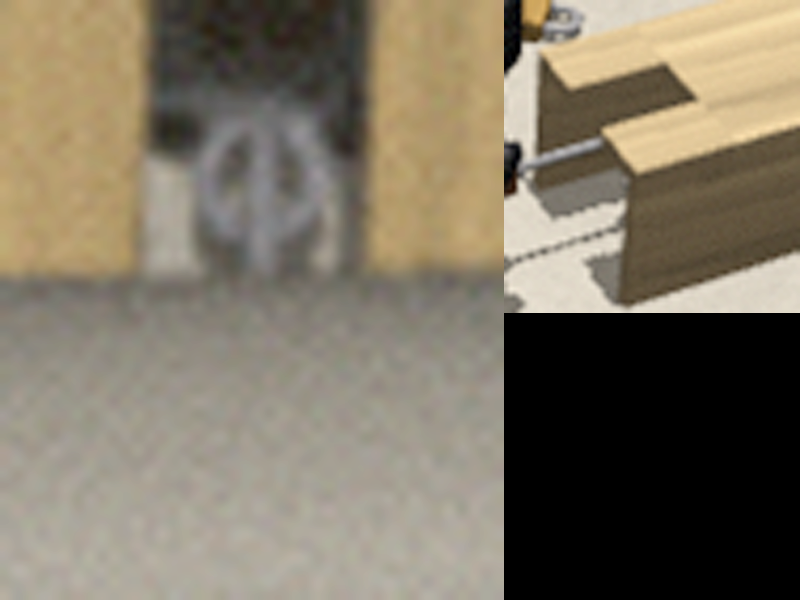

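The crop shows the shaft running centrally over the ring: ring centre at (264,178), shaft column at 264. I'll lower gently and watch the force.

drive_tool([
  {"tx": -1,"ty": 0,"tz": 5,"spin": 0},
  {"tx": -1,"ty": 0,"tz": 10,"spin": 0},
  {"tx": -1,"ty": 0,"tz": 12,"spin": 0},
  {"tx": -1,"ty": 0,"tz": 14,"spin": 0},
  {"tx": -1,"ty": 0,"tz": 16,"spin": 0},
  {"tx": -1,"ty": 0,"tz": 17,"spin": 0},
  {"tx": -1,"ty": 0,"tz": 18,"spin": 0},
  {"tx": -1,"ty": 0,"tz": 18,"spin": 0},
])

```text
time: 6.35
ee_pos: [0.5405, 0.0486, 0.0442]
tcp_rot: [[-1.0, 0.012, -0.0], [0.012, 1.0, -0.0], [0.0, -0.0, -1.0]]
ft_force: [-0.1, 0.2, -1.4]
finger_gap: 0.0214
gripper_force: 59.0
```

Run:
```python
from h import *
s=manip.sense(); print(s['time'],s['ee_pos'],s['ft_force'],s['moment'])
t=load('t3'); print(atz(t,((264.5)/12-.5+270,178.5/12-.5+130),.037), proj(t,[.679,.0478,.0915]),proj(t,[.679,.0478,.0915])*12-np.array([270,130])*12)
```

```text
6.35 [0.54046866 0.04864219 0.04418289] [-0.05171379  0.23095768 -1.41470964] [-0.05001206  0.02194905  0.02830401]
[0.67695885 0.04717977 0.037     ] [291.20605098 138.41685156] [254.4726118  101.00221872]
```

drive_tool([
  {"tx": -1,"ty": 0,"tz": 1,"spin": 0},
  {"tx": -1,"ty": 0,"tz": 2,"spin": 0},
  {"tx": -1,"ty": 0,"tz": 3,"spin": 0},
  {"tx": -1,"ty": 0,"tz": 4,"spin": 0},
  {"tx": -1,"ty": 0,"tz": 5,"spin": 0},
  {"tx": -1,"ty": 0,"tz": 6,"spin": 0},
  {"tx": -1,"ty": 0,"tz": 6,"spin": 0},
])

```text
time: 7.05
ee_pos: [0.5414, 0.0487, 0.0381]
tcp_rot: [[-1.0, 0.012, -0.0], [0.012, 1.0, -0.0], [0.0, -0.0, -1.0]]
ft_force: [-0.5, 0.4, -1.1]
finger_gap: 0.0213
gripper_force: 59.0
```

drive_tool([
  {"tx": 0,"ty": 0,"tz": 1,"spin": 0},
  {"tx": 0,"ty": 0,"tz": 3,"spin": 0},
  {"tx": 0,"ty": 0,"tz": 5,"spin": 0},
  {"tx": 0,"ty": 0,"tz": 7,"spin": 0},
  {"tx": 0,"ty": 0,"tz": 9,"spin": 0},
  {"tx": 0,"ty": 0,"tz": 10,"spin": 0},
  {"tx": 0,"ty": 0,"tz": 10,"spin": 0},
  {"tx": 0,"ty": 0,"tz": 10,"spin": 0},
])

```text
time: 7.85
ee_pos: [0.5415, 0.0487, 0.0283]
tcp_rot: [[-1.0, 0.012, -0.0], [0.012, 1.0, 0.0], [0.0, 0.0, -1.0]]
ft_force: [-0.5, 0.6, -1.0]
finger_gap: 0.0214
gripper_force: 59.0
```

drive_tool([
  {"tx": 1,"ty": 0,"tz": 0,"spin": 0},
  {"tx": 2,"ty": 0,"tz": 0,"spin": 0},
  {"tx": 3,"ty": 0,"tz": 0,"spin": 0},
  {"tx": 4,"ty": 0,"tz": 0,"spin": 0},
  {"tx": 5,"ty": 0,"tz": 0,"spin": 0},
  {"tx": 6,"ty": 0,"tz": 0,"spin": 0},
  {"tx": 7,"ty": 0,"tz": 0,"spin": 0},
  {"tx": 8,"ty": 0,"tz": 0,"spin": 0},
  {"tx": 9,"ty": 0,"tz": 0,"spin": 0},
  {"tx": 10,"ty": 0,"tz": 0,"spin": 0},
])

```text
time: 8.85
ee_pos: [0.5318, 0.0488, 0.0284]
tcp_rot: [[-1.0, 0.012, 0.001], [0.012, 1.0, 0.0], [-0.001, 0.0, -1.0]]
ft_force: [3.7, 0.3, -1.8]
finger_gap: 0.0213
gripper_force: 58.9
```

drive_tool([
  {"tx": 1,"ty": 0,"tz": 0,"spin": 0},
  {"tx": 2,"ty": 0,"tz": 0,"spin": 0},
  {"tx": 3,"ty": 0,"tz": 0,"spin": 0},
  {"tx": 4,"ty": 0,"tz": 0,"spin": 0},
  {"tx": 5,"ty": 0,"tz": 0,"spin": 0},
  {"tx": 6,"ty": 0,"tz": 0,"spin": 0},
  {"tx": 7,"ty": 0,"tz": 0,"spin": 0},
  {"tx": 8,"ty": 0,"tz": 0,"spin": 0},
  {"tx": 9,"ty": 0,"tz": 0,"spin": 0},
  {"tx": 10,"ty": 0,"tz": 0,"spin": 0},
])

```text
time: 9.85
ee_pos: [0.5214, 0.0489, 0.0283]
tcp_rot: [[-1.0, 0.012, 0.0], [0.012, 1.0, -0.0], [-0.0, -0.0, -1.0]]
ft_force: [3.7, 0.2, -1.7]
finger_gap: 0.0215
gripper_force: 58.9
```

drive_tool([
  {"tx": 1,"ty": 0,"tz": 0,"spin": 0},
  {"tx": 2,"ty": 0,"tz": 0,"spin": 0},
  {"tx": 3,"ty": 0,"tz": 0,"spin": 0},
  {"tx": 4,"ty": 0,"tz": 0,"spin": 0},
  {"tx": 5,"ty": 0,"tz": 0,"spin": 0},
  {"tx": 6,"ty": 0,"tz": 0,"spin": 0},
  {"tx": 7,"ty": 0,"tz": 0,"spin": 0},
  {"tx": 8,"ty": 0,"tz": 0,"spin": 0},
])

```text
time: 10.65
ee_pos: [0.5134, 0.049, 0.0283]
tcp_rot: [[-1.0, 0.012, 0.0], [0.012, 1.0, -0.0], [-0.0, -0.0, -1.0]]
ft_force: [3.1, 0.2, -1.3]
finger_gap: 0.0213
gripper_force: 58.9
```

drive_tool([
  {"tx": 1,"ty": 0,"tz": 0,"spin": 0},
  {"tx": 2,"ty": 0,"tz": 0,"spin": 0},
  {"tx": 3,"ty": 0,"tz": 0,"spin": 0},
  {"tx": 4,"ty": 0,"tz": 0,"spin": 0},
  {"tx": 5,"ty": 0,"tz": 0,"spin": 0},
])

```text
time: 11.15
ee_pos: [0.5084, 0.0491, 0.0283]
tcp_rot: [[-1.0, 0.012, -0.0], [0.012, 1.0, -0.0], [0.0, -0.0, -1.0]]
ft_force: [3.9, 0.1, -1.5]
finger_gap: 0.0211
gripper_force: 58.9
```

drive_tool([
  {"tx": 1,"ty": 0,"tz": 0,"spin": 0},
  {"tx": 2,"ty": 0,"tz": 0,"spin": 0},
  {"tx": 3,"ty": 0,"tz": 0,"spin": 0},
  {"tx": 4,"ty": 0,"tz": 0,"spin": 0},
])

```text
time: 11.55
ee_pos: [0.5044, 0.0491, 0.0283]
tcp_rot: [[-1.0, 0.012, -0.0], [0.012, 1.0, -0.0], [0.0, -0.0, -1.0]]
ft_force: [3.7, -1.1, -1.7]
finger_gap: 0.0215
gripper_force: 58.9
```

drive_tool([
  {"tx": 1,"ty": 0,"tz": 0,"spin": 0},
  {"tx": 2,"ty": 0,"tz": 0,"spin": 0},
  {"tx": 3,"ty": 0,"tz": 0,"spin": 0},
  {"tx": 4,"ty": 0,"tz": 0,"spin": 0},
])

```text
time: 11.95
ee_pos: [0.5004, 0.0492, 0.0283]
tcp_rot: [[-1.0, 0.012, -0.0], [0.012, 1.0, -0.0], [0.0, -0.0, -1.0]]
ft_force: [3.9, 0.1, -1.6]
finger_gap: 0.0213
gripper_force: 58.9
```

drive_tool([
  {"tx": 1,"ty": 0,"tz": 0,"spin": 0},
  {"tx": 2,"ty": 0,"tz": 0,"spin": 0},
  {"tx": 3,"ty": 0,"tz": 0,"spin": 0},
  {"tx": 4,"ty": 0,"tz": 0,"spin": 0},
])

```text
time: 12.35
ee_pos: [0.4964, 0.0492, 0.0283]
tcp_rot: [[-1.0, 0.013, 0.0], [0.013, 1.0, -0.0], [-0.0, -0.0, -1.0]]
ft_force: [3.2, -0.2, -1.6]
finger_gap: 0.0216
gripper_force: 58.9
```

drive_tool([
  {"tx": 1,"ty": 0,"tz": 0,"spin": 0},
  {"tx": 2,"ty": 0,"tz": 0,"spin": 0},
  {"tx": 3,"ty": 0,"tz": 0,"spin": 0},
  {"tx": 4,"ty": 0,"tz": 0,"spin": 0},
])

```text
time: 12.75
ee_pos: [0.4924, 0.0493, 0.0283]
tcp_rot: [[-1.0, 0.013, -0.0], [0.013, 1.0, 0.0], [0.0, 0.0, -1.0]]
ft_force: [4.0, 0.2, -1.1]
finger_gap: 0.0214
gripper_force: 58.9
```

drive_tool([
  {"tx": 1,"ty": 0,"tz": 0,"spin": 0},
  {"tx": 2,"ty": 0,"tz": 0,"spin": 0},
  {"tx": 3,"ty": 0,"tz": 0,"spin": 0},
  {"tx": 4,"ty": 0,"tz": 0,"spin": 0},
])

```text
time: 13.15
ee_pos: [0.4884, 0.0493, 0.0283]
tcp_rot: [[-1.0, 0.012, 0.0], [0.012, 1.0, -0.0], [-0.0, -0.0, -1.0]]
ft_force: [3.3, -0.6, -2.8]
finger_gap: 0.0217
gripper_force: 58.9
```

drive_tool([
  {"tx": 1,"ty": 0,"tz": 0,"spin": 0},
  {"tx": 2,"ty": 0,"tz": 0,"spin": 0},
  {"tx": 3,"ty": 0,"tz": 0,"spin": 0},
  {"tx": 4,"ty": 0,"tz": 0,"spin": 0},
])

```text
time: 13.55
ee_pos: [0.4844, 0.0494, 0.0283]
tcp_rot: [[-1.0, 0.012, -0.0], [0.012, 1.0, -0.0], [0.0, -0.0, -1.0]]
ft_force: [4.0, -0.7, -2.0]
finger_gap: 0.021
gripper_force: 58.9
```

drive_tool([
  {"tx": 1,"ty": 0,"tz": 0,"spin": 0},
  {"tx": 2,"ty": 0,"tz": 0,"spin": 0},
  {"tx": 3,"ty": 0,"tz": 0,"spin": 0},
  {"tx": 4,"ty": 0,"tz": 0,"spin": 0},
])

```text
time: 13.95
ee_pos: [0.4804, 0.0494, 0.0283]
tcp_rot: [[-1.0, 0.012, 0.0], [0.012, 1.0, -0.0], [-0.0, -0.0, -1.0]]
ft_force: [3.7, 0.3, -2.1]
finger_gap: 0.0214
gripper_force: 58.9
```

drive_tool([
  {"tx": 1,"ty": 0,"tz": 0,"spin": 0},
  {"tx": 2,"ty": 0,"tz": 0,"spin": 0},
  {"tx": 3,"ty": 0,"tz": 0,"spin": 0},
  {"tx": 4,"ty": 0,"tz": 0,"spin": 0},
])

```text
time: 14.35
ee_pos: [0.4764, 0.0495, 0.0283]
tcp_rot: [[-1.0, 0.012, 0.0], [0.012, 1.0, -0.0], [-0.0, -0.0, -1.0]]
ft_force: [3.3, 0.2, -0.9]
finger_gap: 0.0213
gripper_force: 58.9
```

drive_tool([
  {"tx": 1,"ty": 0,"tz": 0,"spin": 0},
  {"tx": 2,"ty": 0,"tz": 0,"spin": 0},
  {"tx": 3,"ty": 0,"tz": 0,"spin": 0},
  {"tx": 4,"ty": 0,"tz": 0,"spin": 0},
])

```text
time: 14.75
ee_pos: [0.4724, 0.0495, 0.0283]
tcp_rot: [[-1.0, 0.013, 0.0], [0.013, 1.0, -0.0], [-0.0, -0.0, -1.0]]
ft_force: [3.1, -0.4, -1.9]
finger_gap: 0.021
gripper_force: 58.9
```

drive_tool([
  {"tx": 1,"ty": 0,"tz": 0,"spin": 0},
  {"tx": 2,"ty": 0,"tz": 0,"spin": 0},
  {"tx": 3,"ty": 0,"tz": 0,"spin": 0},
  {"tx": 4,"ty": 0,"tz": 0,"spin": 0},
])

```text
time: 15.15
ee_pos: [0.4689, 0.0494, 0.0284]
tcp_rot: [[-1.0, 0.013, 0.001], [0.013, 1.0, -0.0], [-0.001, -0.0, -1.0]]
ft_force: [5.8, -1.1, -1.6]
finger_gap: 0.0213
gripper_force: 58.8
```

drive_tool([
  {"tx": 1,"ty": 0,"tz": 0,"spin": 0},
  {"tx": 2,"ty": 0,"tz": 0,"spin": 0},
  {"tx": 3,"ty": 0,"tz": 0,"spin": 0},
  {"tx": 3,"ty": 0,"tz": 0,"spin": 0},
])

```text
time: 15.55
ee_pos: [0.4662, 0.0493, 0.0285]
tcp_rot: [[-1.0, 0.013, 0.002], [0.013, 1.0, -0.001], [-0.002, -0.001, -1.0]]
ft_force: [6.9, -1.2, -3.0]
finger_gap: 0.0215
gripper_force: 58.7
```

drive_tool([
  {"tx": 1,"ty": 0,"tz": 0,"spin": 0},
  {"tx": 2,"ty": 0,"tz": 0,"spin": 0},
  {"tx": 2,"ty": 0,"tz": 0,"spin": 0},
])

```text
time: 15.85
ee_pos: [0.4648, 0.0492, 0.0288]
tcp_rot: [[-1.0, 0.013, 0.003], [0.013, 1.0, -0.001], [-0.003, -0.001, -1.0]]
ft_force: [9.1, -0.9, -2.8]
finger_gap: 0.0217
gripper_force: 58.7
```

drive_tool([
  {"tx": 1,"ty": 0,"tz": 0,"spin": 0},
  {"tx": 2,"ty": 0,"tz": 0,"spin": 0},
  {"tx": 2,"ty": 0,"tz": 0,"spin": 0},
  {"tx": 2,"ty": 0,"tz": 0,"spin": 0},
  {"tx": 2,"ty": 0,"tz": 0,"spin": 0},
])

```text
time: 16.35
ee_pos: [0.4633, 0.0492, 0.0291]
tcp_rot: [[-1.0, 0.013, 0.005], [0.013, 1.0, -0.001], [-0.005, -0.001, -1.0]]
ft_force: [10.1, -0.7, -3.3]
finger_gap: 0.0214
gripper_force: 58.7
```

drive_tool([
  {"tx": 0.5,"ty": 0,"tz": 0,"spin": 0},
  {"tx": 0.5,"ty": 0,"tz": 0,"spin": 0},
  {"tx": 0.5,"ty": 0,"tz": 0,"spin": 0},
  {"tx": 0.5,"ty": 0,"tz": 0,"spin": 0},
  {"tx": 0.5,"ty": 0,"tz": 0,"spin": 0},
  {"tx": 0.5,"ty": 0,"tz": 0,"spin": 0},
])

```text
time: 16.95
ee_pos: [0.4631, 0.0492, 0.0292]
tcp_rot: [[-1.0, 0.013, 0.005], [0.013, 1.0, -0.001], [-0.005, -0.001, -1.0]]
ft_force: [11.7, -1.7, -2.9]
finger_gap: 0.0212
gripper_force: 58.7
```

drive_tool([
  {"tx": -0.5,"ty": 0,"tz": 0,"spin": 0},
  {"tx": -1,"ty": 0,"tz": 0,"spin": 0},
  {"tx": -1.5,"ty": 0,"tz": 0,"spin": 0},
  {"tx": -2,"ty": 0,"tz": 0,"spin": 0},
  {"tx": -2.5,"ty": 0,"tz": 0,"spin": 0},
  {"tx": -3,"ty": 0,"tz": 0,"spin": 0},
  {"tx": -3.5,"ty": 0,"tz": 0,"spin": 0},
  {"tx": -4,"ty": 0,"tz": 0,"spin": 0},
])

```text
time: 17.75
ee_pos: [0.4655, 0.0492, 0.0285]
tcp_rot: [[-1.0, 0.013, 0.001], [0.013, 1.0, -0.001], [-0.001, -0.001, -1.0]]
ft_force: [5.1, -1.1, -2.3]
finger_gap: 0.0213
gripper_force: 58.8
```

drive_tool([
  {"tx": -0.5,"ty": 0,"tz": 0,"spin": 0},
  {"tx": -1,"ty": 0,"tz": 0,"spin": 0},
  {"tx": -1.5,"ty": 0,"tz": 0,"spin": 0},
  {"tx": -2,"ty": 0,"tz": 0,"spin": 0},
  {"tx": -2,"ty": 0,"tz": 0,"spin": 0},
])

```text
time: 18.25
ee_pos: [0.4669, 0.0497, 0.0283]
tcp_rot: [[-1.0, 0.012, -0.0], [0.012, 1.0, 0.0], [0.0, 0.0, -1.0]]
ft_force: [3.5, 0.3, -0.8]
finger_gap: 0.0214
gripper_force: 58.9
```

drive_tool([
  {"tx": -0.5,"ty": 0,"tz": 0,"spin": 0},
  {"tx": -1,"ty": 0,"tz": 0,"spin": 0},
  {"tx": -1.5,"ty": 0,"tz": 0,"spin": 0},
  {"tx": -1.5,"ty": 0,"tz": 0,"spin": 0},
])

```text
time: 18.65
ee_pos: [0.4682, 0.0496, 0.0281]
tcp_rot: [[-1.0, 0.012, -0.001], [0.012, 1.0, 0.0], [0.001, 0.0, -1.0]]
ft_force: [1.2, -0.7, -0.7]
finger_gap: 0.0212
gripper_force: 59.0
```

drive_tool([
  {"tx": -1,"ty": 0,"tz": 0,"spin": 0},
  {"tx": -2,"ty": 0,"tz": 0,"spin": 0},
  {"tx": -3,"ty": 0,"tz": 0,"spin": 0},
  {"tx": -3,"ty": 0,"tz": 0,"spin": 0},
  {"tx": -3,"ty": 0,"tz": 0,"spin": 0},
])

```text
time: 19.15
ee_pos: [0.4713, 0.0495, 0.0281]
tcp_rot: [[-1.0, 0.012, -0.001], [0.012, 1.0, -0.0], [0.001, -0.0, -1.0]]
ft_force: [-0.7, -0.0, -0.1]
finger_gap: 0.0215
gripper_force: 59.0
```

drive_tool([
  {"tx": -1,"ty": 0,"tz": 0,"spin": 0},
  {"tx": -1,"ty": 0,"tz": -1,"spin": 0},
  {"tx": -1,"ty": 0,"tz": -3,"spin": 0},
  {"tx": -1,"ty": 0,"tz": -5,"spin": 0},
  {"tx": -1,"ty": 0,"tz": -7,"spin": 0},
  {"tx": -1,"ty": 0,"tz": -9,"spin": 0},
])

```text
time: 19.75
ee_pos: [0.4725, 0.0495, 0.0376]
tcp_rot: [[-1.0, 0.012, 0.0], [0.012, 1.0, -0.0], [-0.0, -0.0, -1.0]]
ft_force: [0.0, 0.1, -1.8]
finger_gap: 0.0213
gripper_force: 59.0
```

drive_tool([
  {"tx": 0,"ty": 0,"tz": -2,"spin": 0},
  {"tx": 0,"ty": 0,"tz": -5,"spin": 0},
  {"tx": 0,"ty": 0,"tz": -9,"spin": 0},
  {"tx": 0,"ty": 0,"tz": -13,"spin": 0},
  {"tx": 0,"ty": 0,"tz": -18,"spin": 0},
  {"tx": 0,"ty": 0,"tz": -25,"spin": 0},
  {"tx": 0,"ty": 0,"tz": -40,"spin": 0},
  {"tx": 0,"ty": 0,"tz": -60,"spin": 0},
  {"tx": 0,"ty": 0,"tz": -60,"spin": 0},
  {"tx": 0,"ty": 0,"tz": -60,"spin": 0},
])

```text
time: 20.75
ee_pos: [0.473, 0.0495, 0.0981]
tcp_rot: [[-1.0, 0.012, 0.002], [0.012, 1.0, 0.0], [-0.002, 0.0, -1.0]]
ft_force: [-0.5, 0.7, -1.4]
finger_gap: 0.0211
gripper_force: 59.0
```

Run:
```python
from h import *
s=manip.sense(); print(s['time'],s['ee_pos'],np.array(s['tcp_rot']).round(4).tolist(),s['ft_force'])
t=cam('top'); d=cam('side'); w=cam('wrist'); save(t,'t4')
a=cv2.resize(t['img'][125:225,250:330],(480,600),interpolation=cv2.INTER_CUBIC)
b=cv2.resize(d['img'][150:250,250:350],(320,320),interpolation=cv2.INTER_CUBIC)
w=cv2.resize(w['img'],(320,240)); 
out=np.zeros((600,800,3),np.uint8); out[:,:480]=a; out[:320,480:]=b; out[330:570,480:]=w
cv2.imwrite('pics/m4.png',out)
```

```text
20.75 [0.47297539 0.04951796 0.09807577] [[-0.9999, 0.0124, 0.0018], [0.0124, 0.9999, 0.0], [-0.0018, 0.0, -1.0]] [-0.47273684  0.65760195 -1.37766348]
```

View pics/m4.png

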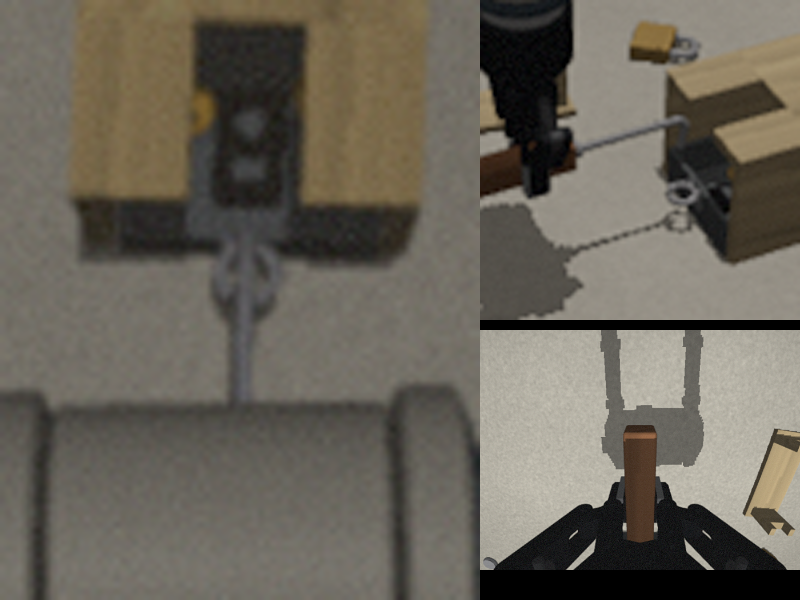

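Tray is out, with the fob and keys visible inside it. The ring at crop (247,280) is clear in front of the mouth, and the hook is level above it and unslipped. I'll carry it back to the cradle.

drive_tool([
  {"tx": 20,"ty": 0,"tz": 0,"spin": 0},
  {"tx": 20,"ty": 35,"tz": 0,"spin": 0},
  {"tx": 20,"ty": 80,"tz": 0,"spin": 0},
  {"tx": 20,"ty": 125,"tz": 0,"spin": 0},
  {"tx": 10,"ty": 165,"tz": 0,"spin": 3},
  {"tx": -10,"ty": 195,"tz": 0,"spin": 6},
  {"tx": -27,"ty": 210,"tz": 0,"spin": 6},
  {"tx": -33,"ty": 216,"tz": 5,"spin": 6},
  {"tx": -33,"ty": 216,"tz": 15,"spin": 6},
  {"tx": -33,"ty": 216,"tz": 15,"spin": 6},
])

```text
time: 21.9
ee_pos: [0.5065, 0.2637, 0.0791]
tcp_rot: [[-0.993, 0.117, -0.005], [0.117, 0.993, -0.002], [0.004, -0.003, -1.0]]
ft_force: [-0.2, -0.3, -1.7]
finger_gap: 0.0213
gripper_force: 59.3
```

drive_tool([
  {"tx": 0,"ty": 0,"tz": 0,"spin": 0},
  {"tx": 0,"ty": 0,"tz": 0,"spin": 0},
  {"tx": 0,"ty": 0,"tz": 0,"spin": 0},
  {"tx": 0,"ty": 0,"tz": 0,"spin": 0},
])

```text
time: 22.3
ee_pos: [0.5083, 0.2649, 0.0829]
tcp_rot: [[-0.993, 0.117, 0.001], [0.117, 0.993, 0.0], [-0.001, 0.001, -1.0]]
ft_force: [-0.2, -0.3, -1.5]
finger_gap: 0.0214
gripper_force: 59.3
```

Run:
```python
from h import *
s=manip.sense(); p=np.array(s['ee_pos']);R=np.array(s['tcp_rot']); print(s['time'],p,R.round(4).tolist())
print(R.T@(np.array([.5083,.2655,.0225])-p)*1000)
```

```text
22.3 [0.50832246 0.26487757 0.0829332 ] [[-0.9931, 0.1173, 0.001], [0.1173, 0.9931, 0.0004], [-0.0009, 0.0005, -1.0]]
[ 0.14998858  0.58269429 60.43341671]
```

drive_tool([
  {"tx": 0,"ty": 0.5,"tz": 20,"spin": 0},
  {"tx": 0,"ty": 0.5,"tz": 38,"spin": 0},
  {"tx": 0,"ty": 0.5,"tz": 48,"spin": 0},
  {"tx": 0,"ty": 0.5,"tz": 54,"spin": 0},
  {"tx": 0,"ty": 0.5,"tz": 58,"spin": 0},
  {"tx": 0,"ty": 0.5,"tz": 60,"spin": 0},
  {"tx": 0,"ty": 0.5,"tz": 60,"spin": 0},
  {"tx": 0,"ty": 0.5,"tz": 60,"spin": 0},
])

```text
time: 23.1
ee_pos: [0.5086, 0.2657, 0.023]
tcp_rot: [[-0.993, 0.117, 0.001], [0.117, 0.993, 0.0], [-0.001, 0.001, -1.0]]
ft_force: [0.0, 0.4, -1.6]
finger_gap: 0.0212
gripper_force: 59.5
```

drive_tool([
  {"tx": 0,"ty": 0,"tz": 0.5,"spin": 0},
  {"tx": 0,"ty": 0,"tz": 0.5,"spin": 0},
  {"tx": 0,"ty": 0,"tz": 0.5,"spin": 0},
])

```text
time: 23.4
ee_pos: [0.5086, 0.2657, 0.0225]
tcp_rot: [[-0.993, 0.117, 0.001], [0.117, 0.993, 0.0], [-0.001, 0.001, -1.0]]
ft_force: [-0.3, -1.4, 1.8]
finger_gap: 0.0216
gripper_force: 59.7
```

drive_tool([
  {"tx": 0,"ty": 0,"tz": 0,"spin": 0},
  {"tx": 0,"ty": 0,"tz": 0,"spin": 0},
  {"tx": 0,"ty": 0,"tz": 0,"spin": 0},
  {"tx": 0,"ty": 0,"tz": 0,"spin": 0},
  {"tx": 0,"ty": 0,"tz": 0,"spin": 0},
  {"tx": 0,"ty": 0,"tz": 0,"spin": 0},
  {"tx": 0,"ty": 0,"tz": 0,"spin": 0},
  {"tx": 0,"ty": 0,"tz": 0,"spin": 0},
  {"tx": 0,"ty": 0,"tz": 0,"spin": 0},
  {"tx": 0,"ty": 0,"tz": 0,"spin": 0},
], grip=0)

```text
time: 24.4
ee_pos: [0.5082, 0.2656, 0.0218]
tcp_rot: [[-0.993, 0.117, 0.0], [0.117, 0.993, -0.0], [-0.0, -0.0, -1.0]]
ft_force: [-1.4, 0.1, 0.2]
finger_gap: 0.0852
gripper_force: 0.0
```

drive_tool([
  {"tx": 0,"ty": 0,"tz": -10,"spin": 0},
  {"tx": 0,"ty": 0,"tz": -30,"spin": 0},
  {"tx": 0,"ty": 0,"tz": -60,"spin": 0},
  {"tx": 0,"ty": 0,"tz": -100,"spin": 0},
  {"tx": 0,"ty": 0,"tz": -122,"spin": 0},
  {"tx": 0,"ty": 0,"tz": -122,"spin": 0},
  {"tx": 0,"ty": 0,"tz": -122,"spin": 0},
  {"tx": 0,"ty": 0,"tz": -122,"spin": 0},
])

```text
time: 25.2
ee_pos: [0.5076, 0.2653, 0.1421]
tcp_rot: [[-0.993, 0.117, -0.002], [0.117, 0.993, -0.001], [0.002, -0.001, -1.0]]
ft_force: [-0.8, 0.5, -0.6]
finger_gap: 0.0853
gripper_force: 0.0
```

Run:
```python
from h import *
s=manip.sense(); print(s['time'],s['ee_pos'],s['finger_gap'])
d=cam('side'); w=cam('wrist'); t=cam('top')
a=w['img'][100:370,200:380]; a=cv2.resize(a,(400,600))
b=cv2.resize(d['img'][150:250,225:358],(400,300),interpolation=cv2.INTER_CUBIC)
c=cv2.resize(t['img'][120:180,250:330],(400,300),interpolation=cv2.INTER_CUBIC)
cv2.imwrite('pics/m5.png',np.hstack([a,np.vstack([b,c])]))
```

```text
25.2 [0.507577   0.26526701 0.14210626] 0.08529914560285974
```

View pics/m5.png

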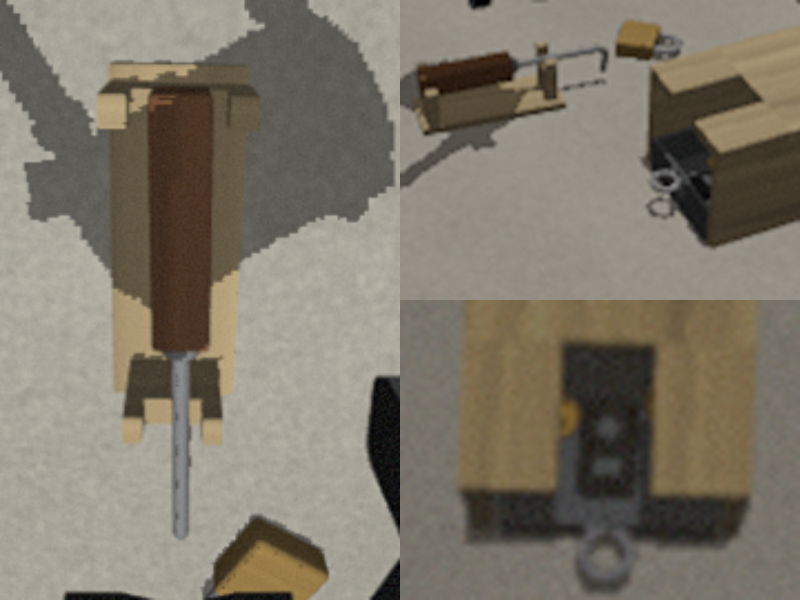

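The hook lies level in both notches of its cradle, and the tray stays out with the keys and fob in it. I'll hand in.

```bash
python3 -c "
from plant import manip
print(manip.hand_in())"
```

```text
the job is handed in; nothing more can be done
None
```

I handed the job in at about 25 s. The tray is drawn out to the soft stop with the keys and fob in it, and the hook is back level in its cradle. The highest pull I read was about 12 N; `hand_in()` returned no verdict.

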